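# Refill the foam tray with the brass mould tools

## Task

Put the press's four brass mould tools (the scraper, the drift, the mallet and the pliers) away in the grey foam tray, each pressed fully home, lying flat on the floor of the pocket cut to its own outline. The scraper and the pliers with grey steel ends look alike but would scratch the moulds and do not belong in this tray: leave them lying where they are on the bench.

Things in the scene. Friction and masses are not known exactly. Their poses are not given: they have to be found in the camera images.
- scraper_brass_mid (a point): Yellow brass-bladed mould scraper lying flat: blue handle 22 wide, 20 tall, from 55 mm behind the origin to 15 ahead; brass neck 12 wide; flat brass blade 44 wide, 4 thick, from 38 to 70 mm ahead. 120 g. Origin 10 mm above its underside, at the grip place on its centre line. x axis towards the working end, z up.
- drift_brass_mid (a point): Brass drift (punch), all yellow metal: hexagonal bar 20 mm across flats lying on a flat, from 42 mm behind the origin to 38 ahead, then a round tip 9 in diameter to 70 ahead. 240 g. Origin 10 mm above its underside, at the grip place on its centre line. x axis towards the working end, z up.
- mallet_brass_mid (a point): Mallet lying flat: round blue handle 24 mm in diameter (28 at its tail, 70 behind the origin); cylindrical yellow brass head, diameter 28, 56 long, lying across, centred 40 ahead. 280 g. Origin 14 mm above its underside, at the grip place on its centre line. x axis towards the working end, z up.
- pliers_brass_mid (a point): Yellow brass-jawed pliers lying flat, shut: brass joint block 24 wide, 16 tall, from 14 mm behind the origin to 16 ahead; brass jaws to 62 ahead; two blue handles splaying to 54 overall at 70 behind. 180 g. Origin 8 mm above its underside, at the grip place on its centre line. x axis towards the working end, z up.
- scraper_steel_mid (a point): Look-alike to leave: grey steel-bladed scraper lying flat: blue handle 22 wide, 20 tall, from 55 mm behind the origin to 15 ahead; steel neck 12 wide; flat steel blade 44 wide, 4 thick, from 38 to 70 mm ahead. 120 g. Origin 10 mm above its underside, at the grip place on its centre line. x axis towards the working end, z up.
- pliers_steel_mid (a point): Look-alike to leave: grey steel-jawed pliers lying flat, shut: steel joint block 24 wide, 16 tall, from 14 mm behind the origin to 16 ahead; steel jaws to 62 ahead; two blue handles splaying to 54 overall at 70 behind. 180 g. Origin 8 mm above its underside, at the grip place on its centre line. x axis towards the working end, z up.
- foam_scraper_pocket (a point): Scraper pocket in a fixed black foam insert 164 x 80: narrow handle slot, wide blade end. Pocket 14 deep, yellow floor 19 above the bench, play 4 mm each side, 5 each end, fits one way round. Origin: on its floor, right below where the tool's origin belongs; x axis towards the working end. A finger channel as deep, 20 mm ahead and behind of the origin, crosses all inserts.
- foam_drift_pocket (a point): Drift pocket in a fixed black foam insert 164 x 80: slot 31 wide, then 17 for the tip. Pocket 14 deep, yellow floor 19 above the bench, play 4 mm each side, 5 each end, fits one way round. Origin: on its floor, right below where the tool's origin belongs; x axis towards the working end. A finger channel as deep, 20 mm ahead and behind of the origin, crosses all inserts.
- foam_mallet_pocket (a point): Mallet pocket in a fixed black foam insert 164 x 80: T shape, slot 36, cross-piece 64. Pocket 14 deep, yellow floor 19 above the bench, play 4 mm each side, 5 each end, fits one way round. Origin: on its floor, right below where the tool's origin belongs; x axis towards the working end. A finger channel as deep, 20 mm ahead and behind of the origin, crosses all inserts.
- foam_pliers_pocket (a point): Pliers pocket in a fixed black foam insert 164 x 80: 62 wide at the handles, 20 at the tip. Pocket 14 deep, yellow floor 19 above the bench, play 4 mm each side, 5 each end, fits one way round. Origin: on its floor, right below where the tool's origin belongs; x axis towards the working end. A finger channel as deep, 20 mm ahead and behind of the origin, crosses all inserts.
Not all that is in view belongs to the job. What is shaped like the part that bears pliers_brass_mid but green or turquoise is not meant. What is shaped like the part that bears scraper_brass_mid but green or purple is not meant.

How it is judged:
By the outcome, as a careful person would: the job done as asked, in the order asked, and still so for the second after the job is handed in, with the robot touching nothing.
It also fails if it takes over 112 s, if anything falls off the work surface, if the arm or the gripper's body presses on something with over 40 N, if the wrist force passes 120 N, or if a joint passes its speed limit or range.

## Robot

A 7-joint arm with a two-finger parallel gripper is mounted at the origin on the work surface. World frame = base frame: x ahead of the robot, y to its left, z up, the work surface at z = 0. Lengths are in m, angles in rad, forces in N, time in s.
With the tool pointing down it reaches from about 0.4 to 0.85 m from the base axis. Payload 4.4 kg.
Tool frame: the origin (TCP) lies at the very end of the fingers, on their centre line; the grasp point (between the pads) lies 19 mm behind it; z points along the fingers, y is the direction in which the jaws open and shut (so a half turn about z gives the same grasp; the last joint's range is limited). The gripper opens to 94 mm and grips with 3 to 60 N. Pads are 16 mm wide; open, the fingers measure 119 mm over their backs; the gripper's body (75 mm by 177 mm) begins 78 mm behind the grasp point.
Start: joints at [1.243, 0.628, 0.038, 1.517, -0.027, 0.996, -0.02], TCP at [0.168, -0.628, 0.205] pointing down, gripper open.
Joint ranges: [-3.06, 3.06], [-0.37, 2.12], [-1.25, 1.32], [0.18, 2.47], [-1.1, 4.24], [0.23, 1.98], [-2.94, 2.94]. Speed limits (rad/s): [2.57, 2.57, 3.14, 3.14, 3.14, 3.14, 3.14].

## Interface

Orientations are given as a 3x3 rotation matrix whose columns are the frame's x, y, z axes.
In Python, from workcell import env gives the robot as it stands.
- The arm moves only by the shell command python3 -m inch 'ROWS'. ROWS is text: rows parted by semicolons, each of 7 numbers parted by spaces: the shift along the tool's x, y, z in m, then the turn, a rotation vector about the tool's x, y, z in rad, then the finger opening in m, from 0 to 0.094. In form: tx ty tz rx ry rz claw; .... A call has exactly 8 rows; each row shifts and turns the commanded pose from where the row before left it, along the tool's axes as they then stand; what a row does not reach is not made up. A row lasts 1/8 s, in which the tool goes at most 62.5 mm and 10.7 degrees, less where a joint would pass 70% of its speed; a pose out of reach is approached as far as the arm can. A call with a gripper value outside its range is refused whole. The fingers move at their own pace and stop on an object; the grip force is fixed at half the most. Time passes only in rows, so rows that do not move let the fingers close, or fill a call up. It gives the time, the measured TCP pose, the force and the opening at its end, in the units of the state.
- env.observe(): the state, without advancing time (a new reading comes with each control period).
- env.snapshot(name): name is "scene" or "top" or "wrist"; returns a dict with "image" (420x560x3 uint8, red, green, blue), "intrinsics" (3x3 intrinsics, pixels), "position" and "attitude" of the camera in the world; the wrist camera has in their place "hand_eye" (4x4, takes a point from camera to tool coordinates, whose origin is the TCP and whose axes are the flange's). Camera axes: x right, y up, looking along -z (the intrinsics and any distortion apply to the point x, -y, -z); pixel columns grow to the right and rows downward; lengths in m; the calibration is good to about 2 mm. A picture is of the moment at which its call begins: read the wrist's pose just before it. There is no depth.
- env.finish_job(): hands the job in, once; it reports no verdict.
The state is a dict: "time": time; "qpos": joint angles; "qvel": joint speeds; "tau": joint torques, N m; "position": TCP position; "orientation": TCP orientation; "wrist_force": force on the tool from outside, world axes, zero at the start; "moment": the same for the moment, N m; "finger_gap": opening from 0.0 (shut) to 1.0 (fully open).
Only numpy, scipy, OpenCV 4.12 (cv2) and the standard library are available. Lean on these libraries where they do the work, as an engineer would, in place of code of your own. Each camera call takes 0.05 s, during which the arm holds its last target. There are 200 camera calls.

## Working session

There is one attempt and no reset: what is moved stays moved. The work goes in short steps, Python scripts to look and compute and a shell command to move; the robot and the scene stay as the last step left them, time stands still between calls to the robot, and variables do not carry over. Pictures are saved under pics/ and viewed, about 12 in all and at most 16, crops included, and the job is handed in when it is done.

```bash
mkdir -p pics; ls; python3 - <<'E'
from workcell import env
import cv2,numpy as np
s=env.observe(); print({k:np.round(v,3).tolist() for k,v in s.items()})
for n in("top","scene"):
    d=env.snapshot(n); cv2.imwrite(f"pics/{n}0.png",d["image"][...,::-1]); print(n,np.round(d["intrinsics"],1).tolist(),np.round(d["position"],4),np.round(d["attitude"],4).tolist(),d.keys())
E
```

```text
pics
{'time': 0.0, 'qpos': [1.243, 0.629, 0.038, 1.518, -0.027, 0.996, -0.02], 'qvel': [-0.001, 0.001, -0.001, -0.001, -0.002, 0.001, 0.001], 'tau': [0.0, -54.972, 1.143, -18.663, -0.052, 0.024, 0.0], 'position': [0.168, -0.627, 0.205], 'orientation': [[0.966, 0.259, -0.0], [0.259, -0.966, 0.002], [0.0, -0.002, -1.0]], 'wrist_force': [-0.22, -1.131, -0.25], 'moment': [-0.054, 0.031, 0.008], 'finger_gap': 1.001}
top [[463.6, 0.0, 282.0], [0.0, 463.6, 212.9], [0.0, 0.0, 1.0]] [0.1988 0.009  1.2347] [[-0.024, 0.9807, -0.1938], [-0.9997, -0.0248, -0.002], [-0.0068, 0.1937, 0.981]] dict_keys(['image', 'intrinsics', 'position', 'attitude'])
scene [[387.4, 0.0, 287.6], [0.0, 387.4, 208.8], [0.0, 0.0, 1.0]] [0.8766 0.5755 1.0497] [[-0.7952, -0.4901, 0.3569], [0.6063, -0.6463, 0.4634], [0.0036, 0.5849, 0.8111]] dict_keys(['image', 'intrinsics', 'position', 'attitude'])
```

View pics/top0.png

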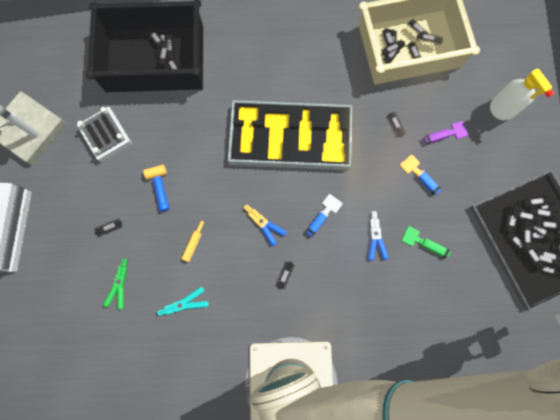

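View pics/scene0.png

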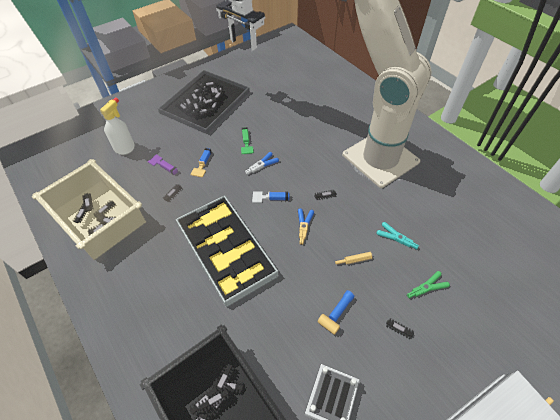

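```bash
cat > h.py <<'E'
import numpy as np,cv2
from scipy.optimize import minimize
from workcell import env
mm=1e-3
# prisms: (outline points mm, z0, z1) with z above underside
R=lambda a,b,w:[(a,-w),(b,-w),(b,w),(a,w)]
T=dict(scraper=[(R(-55,15,11),0,20),(R(15,38,6),3,15),(R(38,70,22),0,4)],
 drift=[(R(-42,38,10),0,20),(R(-42,38,11.5),10,10),(R(38,70,4.5),6,14)],
 mallet=[(R(-70,26,12),3,25),(R(26,54,28),5,23),(R(35,45,28),0,28)],
 pliers=[(R(-14,16,12),0,16),([(16,-10),(62,-6),(62,6),(16,10)],2,14)]+
  [([(-14,s*1),(-14,s*12),(-70,s*27),(-70,s*15)],2,14) for s in(1,-1)])
P=dict(scraper=[R(-60,20,15),R(15,38,10),R(33,75,26)],drift=[R(-47,43,15.5),R(43,75,8.5)],
 mallet=[R(-75,30,18),R(21,59,32)],pliers=[[(-75,-31),(-14,-16),(16,-16),(67,-10),(67,10),(16,16),(-14,16),(-75,31)]])
def cam(name,d,s=None):
    if name!="wrist": return d["intrinsics"],d["attitude"],d["position"]
    M=np.eye(4);M[:3,:3]=s["orientation"];M[:3,3]=s["position"]
    W=M@d["hand_eye"]; return d["intrinsics"],W[:3,:3],W[:3,3]
def proj(c,p):
    K,A,o=c; q=(np.asarray(p,float)-o)@np.array(A); q=q*[1,-1,-1]; q=q@np.array(K).T; return q[:,:2]/q[:,2:]
def back(c,uv,z):
    K,A,o=c; r=np.array(A)@(np.linalg.solve(K,[*uv,1])*[1,-1,-1]); return o+r*(z-o[2])/r[2]
def pts(o,pose,z):
    x,y,a=pose; o=np.array(o)*mm; return np.c_[x+o[:,0]*np.cos(a)-o[:,1]*np.sin(a),y+o[:,0]*np.sin(a)+o[:,1]*np.cos(a),np.full(len(o),z)]
def fill(shape,q,hull=True):
    m=np.zeros(shape,np.uint8); q=np.round(q*16).astype(np.int32)
    cv2.fillPoly(m,[cv2.convexHull(q) if hull else q],255,cv2.LINE_AA,4); return m
def tool_mask(c,sh,n,pose,zb=0):
    m=np.zeros(sh,np.uint8)
    for o,a,b in T[n]: m|=fill(sh,proj(c,np.r_[pts(o,pose,zb+a*mm),pts(o,pose,zb+b*mm)]))
    return m
def pocket_mask(c,sh,n,pose):
    f=np.zeros(sh,np.uint8);t=f.copy()
    for o in P[n]:
        f|=fill(sh,proj(c,pts(o,pose,.019)),False); t|=fill(sh,proj(c,pts(o,pose,.033)),False)
    return np.minimum(f,t)
def fit(c,mask,f,p0):
    g=cv2.GaussianBlur(mask,(0,0),1).astype(float)
    def cost(p):
        r=cv2.GaussianBlur(f([p[0]*mm,p[1]*mm,p[2]/50]),(0,0),1).astype(float)
        return 1-np.minimum(g,r).sum()/np.maximum(g,r).sum()
    best=None; p0=np.array(p0)*[1e3,1e3,50]
    for st in(8,3):
        r=minimize(cost,p0,method="Nelder-Mead",options=dict(initial_simplex=np.r_[[p0],p0+np.eye(3)*st],xatol=.05,fatol=1e-5)); p0=r.x
    return r.x/[1e3,1e3,50],r.fun
def hsvmask(img,kind):
    h,s,v=cv2.split(cv2.cvtColor(img,cv2.COLOR_RGB2HSV)); h=h.astype(int)
    yel=(s>110)&(h>12)&(h<35)&(v>90); blue=(s>110)&(h>100)&(h<125)&(v>60)
    return (yel if kind=="pocket" else yel|blue).astype(np.uint8)*255
def near(mask,uv,pad=15):
    "blobs (after closing) within pad px of uv"
    cl=cv2.morphologyEx(mask,cv2.MORPH_CLOSE,np.ones((5,5))); n,l=cv2.connectedComponents(cl)
    ys,xs=np.where(l>0); i=np.argmin((xs-uv[0])**2+(ys-uv[1])**2); return mask*(l==l[ys[i],xs[i]])
E
cat > top.py <<'E'
from h import *
d=env.snapshot("top");c=cam("top",d);im=d["image"];sh=im.shape[:2];ov=im.copy()
tool=dict(scraper=((428,180),(411,163)),drift=((188,252),(201,226)),mallet=((160,195),(155,173)),pliers=((275,235),(255,212)))
pk=dict(scraper=((247,140),(247,112)),mallet=((275,150),(276,122)),drift=((304,138),(306,115)),pliers=((334,150),(333,120)))
for kind,dic in(("tool",tool),("pocket",pk)):
    m=hsvmask(im,kind)
    for n,(a,b) in dic.items():
        A,B=back(c,a,.01),back(c,b,.01); p0=[*((A+B)/2)[:2],np.arctan2(*(B-A)[1::-1])]
        f=(lambda p:tool_mask(c,sh,n,p)) if kind=="tool" else (lambda p:pocket_mask(c,sh,n,p))
        p,e=fit(c,near(m,a),f,p0); print(kind,n,np.round(p[:2],4),round(np.degrees(p[2]),1),"1-IoU",round(e,3))
        cs,_=cv2.findContours((f(p)>127).astype(np.uint8),0,1); cv2.drawContours(ov,cs,-1,(255,0,0),1)
cv2.imwrite("pics/top_fit.png",cv2.resize(ov[80:290,90:460],None,fx=2.1,fy=2.1)[...,::-1])
E
python3 top.py
```

```text
tool scraper [ 0.5286 -0.3774] 37.7 1-IoU 0.226
tool drift [0.3598 0.255 ] -24.7 1-IoU 0.204
tool mallet [0.526  0.3472] 16.0 1-IoU 0.197
tool pliers [0.4207 0.0694] 45.1 1-IoU 0.201
pocket scraper [0.6666 0.1033] -3.6 1-IoU 0.095
pocket mallet [0.662 0.024] -4.3 1-IoU 0.095
pocket drift [ 0.6569 -0.0558] -5.1 1-IoU 0.079
pocket pliers [ 0.6524 -0.1345] -5.0 1-IoU 0.196
```

View pics/top_fit.png

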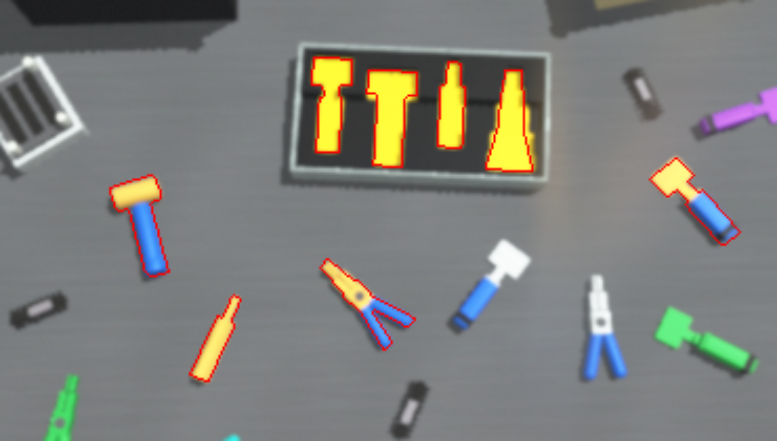

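```bash
cat > plan.py <<'E'
import sys
from h import *
# usage: plan.py x y z psi_deg : shift in present tool axes, then turn
x,y,z,psi=map(float,sys.argv[1:5]); s=env.observe(); M=np.array(s["orientation"]); p=np.array(s["position"])
d=M.T@(np.array([x,y,z])-p); a=np.degrees(np.arctan2(M[1,0],M[0,0])); t=(psi-a+180)%360-180
# small residual tilt correction: rotation taking present to the target, in the tool frame
c,sn=np.cos(np.radians(psi)),np.sin(np.radians(psi)); G=np.array([[c,sn,0],[sn,-c,0],[0,0,-1]])
rv=cv2.Rodrigues(M.T@G)[0].ravel()
print("t",round(s["time"],2),"pos",np.round(p,4),"psi",round(a,1),"gap",round(s["finger_gap"]*.094,4),"F",np.round(s["wrist_force"],1),"q7",round(s["qpos"][6],2))
print("shift",np.round(d,4),"norm",round(np.linalg.norm(d),4),"rotvec",np.round(rv,3),"yaw turn",round(t,1))
E
python3 plan.py 0.529 -0.377 0.2 37.7
```

```text
t 0.15 pos [ 0.1681 -0.6274  0.2048] psi 15.0 gap 0.0941 F [-0.   0.1 -0.9] q7 -0.02
shift [ 0.4134 -0.1485  0.005 ] norm 0.4393 rotvec [-0.001 -0.    -0.396] yaw turn 22.7
```

```bash
python3 -m inch '0.0517 -0.0186 0 0 0 0 0.094;0.0517 -0.0186 0 0 0 0 0.094;0.0517 -0.0186 0 0 0 0 0.094;0.0517 -0.0186 0 0 0 0 0.094;0.0517 -0.0186 0 0 0 0 0.094;0.0517 -0.0186 0 0 0 0 0.094;0.0517 -0.0186 0 0 0 0 0.094;0.0515 -0.0183 0.005 0 0 0 0.094'
python3 -m inch '0 0 0 0 0 -0.132 0.094;0 0 0 0 0 -0.132 0.094;0 0 0 0 0 -0.132 0.094;0 0 0 0 0 0 0.094;0 0 0 0 0 0 0.094;0 0 0 0 0 0 0.094;0 0 0 0 0 0 0.094;0 0 0 0 0 0 0.094'
python3 plan.py 0.529 -0.377 0.2 37.7
cat > wrist.py <<'E'
import sys
from h import *
# usage: wrist.py kind name x y psi_deg out : refine the pose seen by the wrist camera
kind,n=sys.argv[1:3]; x,y,a=map(float,sys.argv[3:6]); s=env.observe(); d=env.snapshot("wrist");c=cam("wrist",d,s)
im=d["image"];sh=im.shape[:2];ov=im.copy(); m=hsvmask(im,kind); p0=[x,y,np.radians(a)]
f=(lambda p:tool_mask(c,sh,n,p)) if kind=="tool" else (lambda p:pocket_mask(c,sh,n,p))
m=cv2.bitwise_and(m,cv2.dilate(f(p0),np.ones((61,61))))
p,e=fit(c,m,f,p0); print(kind,n,np.round(p[:2],4),round(np.degrees(p[2]),1),"1-IoU",round(e,3))
if len(sys.argv)>6:
    for q,col in((m,(255,255,255)),(f(p),(255,0,0))):
        cs,_=cv2.findContours((q>127).astype(np.uint8),0,1); cv2.drawContours(ov,cs,-1,col,1)
    cv2.imwrite(f"pics/{sys.argv[6]}.png",ov[...,::-1])
E
python3 wrist.py tool scraper 0.5286 -0.3774 37.7 w1
```

```text
time: 1.15
position: [0.5306, -0.3764, 0.2006]
orientation: [[0.966, 0.259, 0.0], [0.259, -0.966, -0.0], [0.0, 0.001, -1.0]]
wrist_force: [0.6, -0.5, -0.2]
finger_gap: 1.001
time: 2.15
position: [0.5292, -0.3774, 0.2005]
orientation: [[0.792, 0.611, 0.0], [0.611, -0.792, -0.0], [-0.0, 0.0, -1.0]]
wrist_force: [-0.5, -0.4, 0.2]
finger_gap: 0.997
t 2.15 pos [ 0.5292 -0.3774  0.2005] psi 37.7 gap 0.0937 F [-0.5 -0.4  0.2] q7 -0.38
shift [ 0.0001 -0.0004  0.0005] norm 0.0007 rotvec [ 0.  0. -0.] yaw turn 0.0
tool scraper [ 0.5296 -0.3758] 38.6 1-IoU 0.268
```

View pics/w1.png

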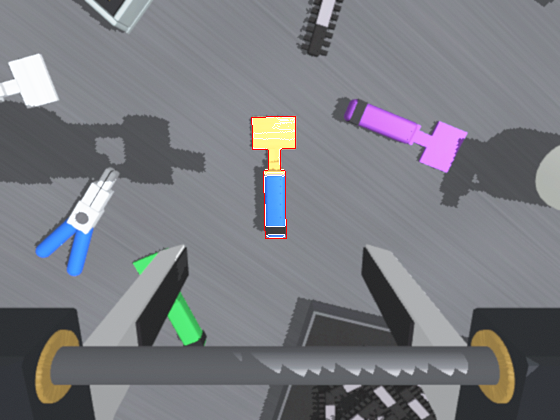

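```bash
python3 -m inch '0.0013 -0.001 0 0 0 -0.01 0.06;0 0 0.055 0 0 0 0.06;0 0 0.055 0 0 0 0.06;0 0 0.055 0 0 0 0.06;0 0 0.0315 0 0 0 0.06;0 0 0 0 0 0 0.06;0 0 0 0 0 0 0.01;0 0 0 0 0 0 0.01'
python3 -m inch '0 0 0 0 0 0 0.01;0 0 0 0 0 0 0.01;0 0 0 0 0 0 0.01;0 0 0 0 0 0 0.01;0 0 -0.03 0 0 0 0.01;0 0 -0.05 0 0 0 0.01;0 0 -0.05 0 0 0 0.01;0 0 0 0 0 0 0.01'; python3 plan.py .6666 .1033 .16 -3.8
```

```text
time: 3.2
position: [0.5299, -0.376, 0.0044]
orientation: [[0.785, 0.619, 0.001], [0.619, -0.785, -0.0], [0.0, 0.001, -1.0]]
wrist_force: [0.5, -0.1, -0.2]
finger_gap: 0.459
time: 4.2
position: [0.5321, -0.3775, 0.1383]
orientation: [[0.785, 0.619, 0.007], [0.619, -0.785, -0.004], [0.003, 0.008, -1.0]]
wrist_force: [0.5, -0.5, -1.3]
finger_gap: 0.23
t 4.2 pos [ 0.5321 -0.3775  0.1383] psi 38.3 gap 0.0216 F [ 0.5 -0.5 -1.3] q7 -0.38
shift [ 0.4034 -0.2941 -0.023 ] norm 0.4997 rotvec [ 0.006 -0.005  0.734] yaw turn -42.1
```

```bash
python3 plan.py .53 -.02 .2 -4
```

```text
t 4.2 pos [ 0.5321 -0.3775  0.1383] psi 38.3 gap 0.0216 F [ 0.5 -0.5 -1.3] q7 -0.38
shift [ 0.2199 -0.2816 -0.0634] norm 0.3628 rotvec [ 0.006 -0.005  0.737] yaw turn -42.3
```

```bash
python3 -m inch '0.0314 -0.0402 -0.009 0 0 0 0.01;0.0314 -0.0402 -0.009 0 0 0 0.01;0.0314 -0.0402 -0.009 0 0 0 0.01;0.0314 -0.0402 -0.009 0 0 0 0.01;0.0314 -0.0402 -0.009 0 0 0 0.01;0.0314 -0.0402 -0.009 0 0 0 0.01;0.0314 -0.0402 -0.009 0 0 0 0.01;0 0 0 0 0 0.147 0.01'
python3 -m inch '0 0 0 0 0 0.147 0.01;0 0 0 0 0 0.147 0.01;0 0 0 0 0 0.147 0.01;0 0 0 0 0 0.147 0.01;0 0 0 0 0 0 0.01;0 0 0 0 0 0 0.01;0 0 0 0 0 0 0.01;0 0 0 0 0 0 0.01'
cat > pockets.py <<'E'
from h import *
import sys
s=env.observe(); d=env.snapshot("wrist");c=cam("wrist",d,s); im=d["image"];sh=im.shape[:2];ov=im.copy();m0=hsvmask(im,"pocket")
for n,x,y in(("scraper",.6666,.1033),("mallet",.662,.024),("drift",.6569,-.0558),("pliers",.6524,-.1345)):
    f=lambda p:pocket_mask(c,sh,n,p); p0=[x,y,np.radians(-4)]
    m=cv2.bitwise_and(m0,cv2.dilate(f(p0),np.ones((31,31)))); p,e=fit(c,m,f,p0); print(n,np.round(p[:2],4),round(np.degrees(p[2]),1),"1-IoU",round(e,3))
    cs,_=cv2.findContours((f(p)>127).astype(np.uint8),0,1); cv2.drawContours(ov,cs,-1,(255,0,0),1)
cv2.imwrite(f"pics/{sys.argv[1]}.png",ov[...,::-1])
E
python3 pockets.py pk1;python3 plan.py .53 -.02 .2 -4
```

```text
time: 5.2
position: [0.5273, -0.0131, 0.1964]
orientation: [[0.865, 0.501, -0.001], [0.501, -0.865, 0.003], [0.0, -0.003, -1.0]]
wrist_force: [-0.2, -0.2, -1.0]
finger_gap: 0.23
time: 6.2
position: [0.5279, -0.0189, 0.1969]
orientation: [[0.998, -0.067, -0.0], [-0.067, -0.998, 0.0], [-0.0, -0.0, -1.0]]
wrist_force: [-0.6, 0.5, -0.8]
finger_gap: 0.231
scraper [0.6685 0.1045] -4.3 1-IoU 0.09
mallet [0.6595 0.0249] -4.2 1-IoU 0.103
drift [ 0.6575 -0.0553] -4.3 1-IoU 0.022
pliers [ 0.6516 -0.1347] -4.1 1-IoU 0.205
t 6.25 pos [ 0.5279 -0.0189  0.197 ] psi -3.8 gap 0.0216 F [-0.2 -0.4 -1.4] q7 -1.57
shift [ 0.0022  0.001  -0.003 ] norm 0.0038 rotvec [-0.    -0.     0.003] yaw turn -0.2
```

View pics/pk1.png

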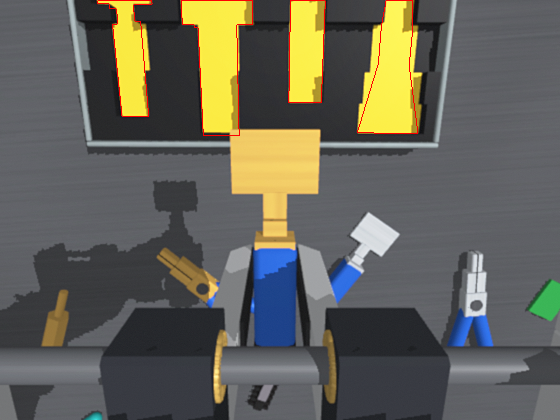

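```bash
python3 plan.py .6682 .1043 .07 -4.2
```

```text
t 6.25 pos [ 0.5279 -0.0189  0.197 ] psi -3.8 gap 0.0216 F [-0.2 -0.4 -1.4] q7 -1.57
shift [ 0.1318 -0.1323  0.127 ] norm 0.2258 rotvec [-0.    -0.     0.006] yaw turn -0.4
```

```bash
python3 -m inch '0.033 -0.0331 0 0 0 0.006 0.01;0.033 -0.0331 0 0 0 0 0.01;0.033 -0.0331 0 0 0 0 0.01;0.0328 -0.033 0 0 0 0 0.01;0 0 0.045 0 0 0 0.01;0 0 0.045 0 0 0 0.01;0 0 0.037 0 0 0 0.01;0 0 0 0 0 0 0.01'
python3 wrist.py pocket scraper .6682 .1043 -4.2 pk2; python3 plan.py .6682 .1043 .0245 -4.2
```

```text
time: 7.25
position: [0.666, 0.1034, 0.0668]
orientation: [[0.997, -0.073, -0.007], [-0.073, -0.997, -0.001], [-0.007, 0.002, -1.0]]
wrist_force: [-0.2, 0.1, -1.0]
finger_gap: 0.233
pocket scraper [0.6686 0.1043] -4.1 1-IoU 0.311
t 7.3 pos [0.6682 0.1036 0.0693] psi -4.2 gap 0.0218 F [-0.2 -0.3 -0.9] q7 -1.74
shift [ 0.0001 -0.0008  0.0448] norm 0.0448 rotvec [0.001 0.002 0.   ] yaw turn -0.0
```

View pics/pk2.png

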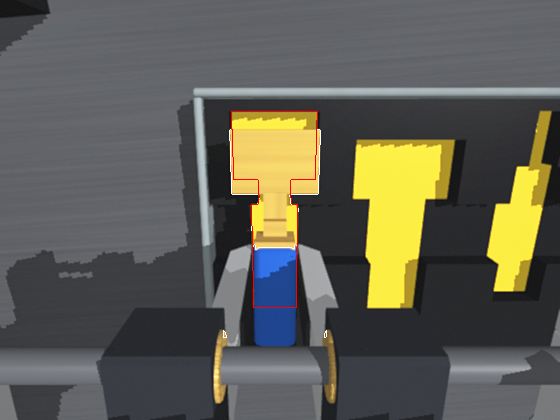

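```bash
python3 -m inch '0 -0.0007 0.012 0 0 0 0.01;0 0 0.012 0 0 0 0.01;0 0 0.011 0 0 0 0.01;0 0 0.009 0 0 0 0.01;0 0 0 0 0 0 0.01;0 0 0 0 0 0 0.01;0 0 0 0 0 0 0.01;0 0 0 0 0 0 0.01'; python3 plan.py .6682 .1043 .0245 -4.2
```

```text
time: 8.3
position: [0.6692, 0.1045, 0.0264]
orientation: [[0.997, -0.073, 0.001], [-0.073, -0.997, 0.0], [0.001, -0.0, -1.0]]
wrist_force: [-0.3, 1.0, -0.9]
finger_gap: 0.23
t 8.3 pos [0.6692 0.1045 0.0264] psi -4.2 gap 0.0216 F [-0.3  1.  -0.9] q7 -1.74
shift [-0.001   0.0002  0.0019] norm 0.0021 rotvec [-0.    -0.001  0.   ] yaw turn -0.0
```

```bash
python3 -m inch '0 0 0.002 0 0 0 0.01;0 0 0 0 0 0 0.01;0 0 0 0 0 0 0.045;0 0 0 0 0 0 0.045;0 0 0 0 0 0 0.045;0 0 -0.03 0 0 0 0.045;0 0 -0.055 0 0 0 0.045;0 0 -0.06 0 0 0 0.06'; python3 wrist.py pocket scraper .6682 .1043 -4.2 pk3; python3 plan.py .526 .347 .2 16
```

```text
time: 9.3
position: [0.6683, 0.1044, 0.1699]
orientation: [[0.997, -0.073, -0.001], [-0.073, -0.997, -0.0], [-0.001, 0.0, -1.0]]
wrist_force: [1.5, 0.4, -0.3]
finger_gap: 0.55
pocket scraper [0.6687 0.1044] -4.0 1-IoU 0.337
t 9.35 pos [0.6738 0.1049 0.1796] psi -4.2 gap 0.0558 F [ 3.3 -0.2  5.6] q7 -1.76
shift [-0.1649 -0.2306 -0.0218] norm 0.2844 rotvec [-0.001 -0.014 -0.353] yaw turn 20.2
```

View pics/pk3.png

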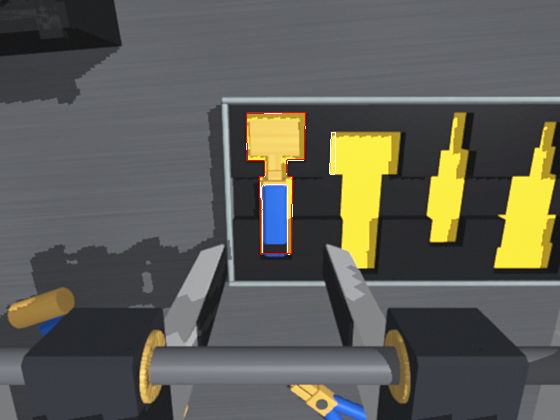

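```bash
python3 -m inch '-0.0275 -0.0385 -0.004 0 0 0 0.06;-0.0275 -0.0385 -0.004 0 0 0 0.06;-0.0275 -0.0385 -0.004 0 0 0 0.06;-0.0275 -0.0385 -0.004 0 0 0 0.06;-0.0275 -0.0385 -0.004 0 0 0 0.06;-0.0275 -0.0385 -0.002 0 0 0 0.06;0 0 0 0 0 -0.177 0.06;0 0 0 0 0 -0.176 0.06'
python3 -m inch '0 0 0 0 0 0 0.06;0 0 0 0 0 0 0.06;0 0 0 0 0 0 0.06;0 0 0 0 0 0 0.06;0 0 0 0 0 0 0.06;0 0 0 0 0 0 0.06;0 0 0 0 0 0 0.06;0 0 0 0 0 0 0.06' >/dev/null; python3 wrist.py tool mallet .526 .3472 16 w2; python3 plan.py .526 .3472 .004 16
```

```text
time: 10.35
position: [0.5206, 0.3479, 0.191]
orientation: [[0.959, 0.284, 0.0], [0.284, -0.959, 0.0], [0.0, 0.0, -1.0]]
wrist_force: [0.5, -0.7, -0.4]
finger_gap: 0.637
tool mallet [0.5253 0.3479] 15.0 1-IoU 0.198
t 11.4 pos [0.5213 0.3469 0.191 ] psi 16.0 gap 0.0603 F [0.2 0.3 0.2] q7 -1.89
shift [0.0046 0.0011 0.187 ] norm 0.1871 rotvec [-0.    -0.     0.001] yaw turn -0.0
```

View pics/w2.png

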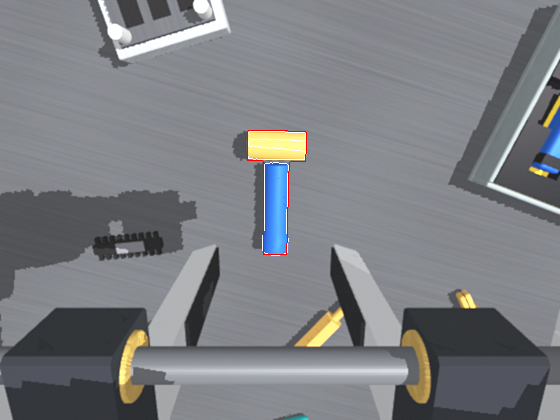

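```bash
python3 -m inch '0.0041 0 0.02 0 0 0.012 0.06;0 0 0.055 0 0 0 0.06;0 0 0.055 0 0 0 0.06;0 0 0.038 0 0 0 0.06;0 0 0.019 0 0 0 0.06;0 0 0 0 0 0 0.06;0 0 0 0 0 0 0.01;0 0 0 0 0 0 0.01'
python3 -m inch '0 0 0 0 0 0 0.01;0 0 0 0 0 0 0.01;0 0 0 0 0 0 0.01;0 0 0 0 0 0 0.01;0 0 -0.03 0 0 0 0.01;0 0 -0.04 0 0 0 0.01;0 0 -0.04 0 0 0 0.01;0 0 0 0 0 0 0.01'; python3 plan.py .6623 .0245 .13 -4.2
```

```text
time: 12.4
position: [0.5257, 0.3484, 0.0047]
orientation: [[0.964, 0.265, 0.001], [0.265, -0.964, 0.001], [0.001, -0.0, -1.0]]
wrist_force: [-0.5, 0.9, -0.1]
finger_gap: 0.464
time: 13.4
position: [0.527, 0.3494, 0.1168]
orientation: [[0.964, 0.265, 0.005], [0.265, -0.964, 0.004], [0.006, -0.002, -1.0]]
wrist_force: [0.7, -0.4, -3.2]
finger_gap: 0.243
t 13.4 pos [0.527  0.3494 0.1168] psi 15.4 gap 0.0228 F [ 0.7 -0.4 -3.2] q7 -1.9
shift [ 0.0445  0.3491 -0.0138] norm 0.3522 rotvec [-0.003 -0.005  0.341] yaw turn -19.6
```

```bash
python3 -m inch '0.0064 0.0499 -0.003 0 0 0 0.01;0.0064 0.0499 -0.003 0 0 0 0.01;0.0064 0.0499 -0.003 0 0 0 0.01;0.0064 0.0499 -0.003 0 0 0 0.01;0.0064 0.0499 0 0 0 0 0.01;0.0064 0.0499 0 0 0 0 0.01;0.0064 0.0499 0 0 0 0 0.01;0 0 0 0 0 0.171 0.01'
python3 -m inch '0 0 0 0 0 0.17 0.01;0 0 0 0 0 0 0.01;0 0 0 0 0 0 0.01;0 0 0.03 0 0 0 0.01;0 0 0.025 0 0 0 0.01;0 0 0 0 0 0 0.01;0 0 0 0 0 0 0.01;0 0 0 0 0 0 0.01'; python3 wrist.py pocket mallet .6623 .0245 -4.2 pk4; python3 plan.py .6623 .0245 .0235 -4.2
```

```text
time: 14.4
position: [0.6607, 0.015, 0.1236]
orientation: [[0.996, 0.084, -0.002], [0.084, -0.996, -0.004], [-0.003, 0.004, -1.0]]
wrist_force: [-0.9, 0.6, -2.8]
finger_gap: 0.246
time: 15.4
position: [0.6618, 0.0231, 0.0723]
orientation: [[0.997, -0.073, 0.002], [-0.073, -0.997, 0.0], [0.002, -0.0, -1.0]]
wrist_force: [0.1, -0.1, -1.3]
finger_gap: 0.245
pocket mallet [0.6628 0.0247] -4.1 1-IoU 0.509
t 15.45 pos [0.6617 0.0231 0.0723] psi -4.2 gap 0.0233 F [ 0.2  0.6 -3. ] q7 -1.64
shift [ 0.0004 -0.0015  0.0488] norm 0.0488 rotvec [-0.    -0.002  0.   ] yaw turn -0.0
```

View pics/pk4.png

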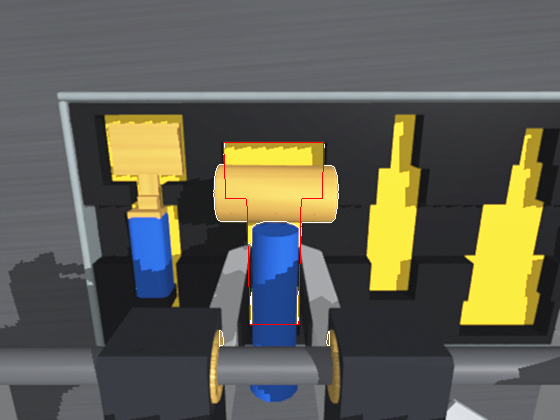

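```bash
python3 -m inch '0.0004 -0.0013 0.012 0 0 0 0.01;0 0 0.012 0 0 0 0.01;0 0 0.012 0 0 0 0.01;0 0 0.009 0 0 0 0.01;0 0 0.003 0 0 0 0.01;0 0 0 0 0 0 0.01;0 0 0 0 0 0 0.01;0 0 0 0 0 0 0.01'; python3 plan.py .6623 .0245 .0235 -4.2
```

```text
time: 16.45
position: [0.6606, 0.0243, 0.0233]
orientation: [[0.997, -0.073, -0.001], [-0.073, -0.997, 0.0], [-0.001, 0.0, -1.0]]
wrist_force: [-4.1, -0.3, 5.1]
finger_gap: 0.25
t 16.45 pos [0.6606 0.0243 0.0233] psi -4.2 gap 0.0235 F [-4.1 -0.3  5.1] q7 -1.63
shift [ 0.0017 -0.0004 -0.0002] norm 0.0017 rotvec [0.    0.001 0.   ] yaw turn -0.0
```

```bash
python3 -m inch '0 0 0 0 0 0 0.045;0 0 0 0 0 0 0.045;0 0 0 0 0 0 0.045;0 0 -0.03 0 0 0 0.045;0 0 -0.055 0 0 0 0.045;0 0 -0.05 0 0 0 0.06;0 0 0 0 0 0 0.06;0 0 0 0 0 0 0.06'; python3 wrist.py pocket mallet .6623 .0245 -4.2 pk5; python3 plan.py .36 .255 .2 -24.7
```

```text
time: 17.45
position: [0.6608, 0.0243, 0.1574]
orientation: [[0.997, -0.073, -0.001], [-0.073, -0.997, 0.0], [-0.001, -0.0, -1.0]]
wrist_force: [0.7, -0.6, -0.2]
finger_gap: 0.636
pocket mallet [0.6626 0.0246] -4.2 1-IoU 0.404
t 17.5 pos [0.6602 0.0243 0.1565] psi -4.2 gap 0.0602 F [ 0.8  0.5 -0.3] q7 -1.65
shift [-0.3164 -0.2081 -0.0427] norm 0.3811 rotvec [0.001 0.002 0.358] yaw turn -20.5
```

View pics/pk5.png

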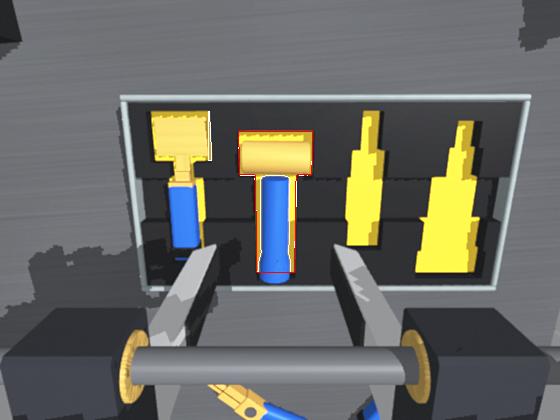

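```bash
cat > placed.py <<'E'
from h import *
import sys
# fit placed tools; usage placed.py out name...
PK=dict(scraper=(.6682,.1043),mallet=(.6623,.0245),drift=(.6565,-.0554),pliers=(.6506,-.1351))
s=env.observe(); d=env.snapshot("wrist");c=cam("wrist",d,s); im=d["image"];sh=im.shape[:2];ov=im.copy()
h,sa,v=cv2.split(cv2.cvtColor(im,cv2.COLOR_RGB2HSV))
# brass is paler than the saturated yellow floor
for n in sys.argv[2:]:
    x,y=PK[n]; p0=[x,y,np.radians(-4.2)]; roi=cv2.dilate(tool_mask(c,sh,n,p0,.019),np.ones((21,21)))
    m=(((sa>100)&(sa<205)&(h>12)&(h<35)&(v>80))|((sa>110)&(h>100)&(h<125)&(v>40))).astype(np.uint8)*255&roi
    for zb in(.019,.025):
        f=lambda p:tool_mask(c,sh,n,p,zb)
        p,e=fit(c,m,f,p0); q=p[:2]-p0[:2]; print(n,zb,"off",np.round(q*1e3,1),round(np.degrees(p[2]),1),"1-IoU",round(e,3))
        if zb==.019:
            for k,col in((m,(255,255,255)),(f(p),(255,0,0))):
                cs,_=cv2.findContours((k>127).astype(np.uint8),0,1); cv2.drawContours(ov,cs,-1,col,1)
cv2.imwrite(f"pics/{sys.argv[1]}.png",cv2.resize(ov[80:300,100:500],(800,440))[...,::-1])
E
python3 placed.py pl1 scraper mallet
```

```text
scraper 0.019 off [ 5.1 -0.6] -4.0 1-IoU 0.212
scraper 0.025 off [ 4.9 -2.4] -4.2 1-IoU 0.197
mallet 0.019 off [ 2.1 -0.7] -4.3 1-IoU 0.234
mallet 0.025 off [ 4.2 -0.9] -4.1 1-IoU 0.208
```

View pics/pl1.png

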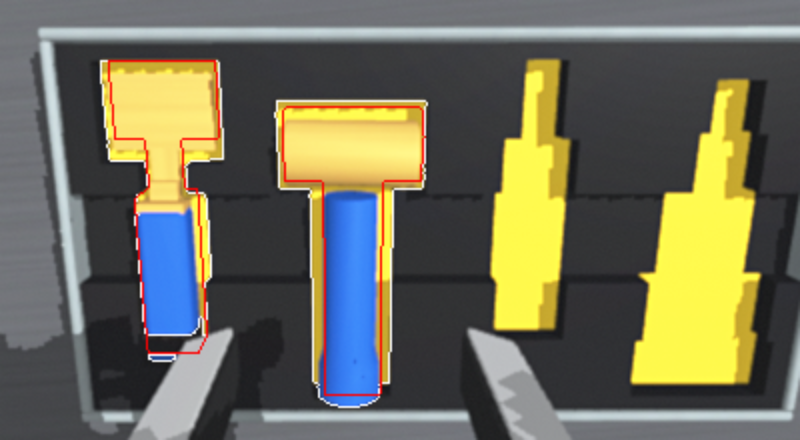

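```bash
python3 - <<'E'
from h import *
s=env.observe(); d=env.snapshot("wrist");c=cam("wrist",d,s); print("cam",np.round(c[2],3),s["position"])
for dx in(0,-1.7,-4):
    P0=(.6623+dx*mm*.997,.0245-dx*mm*.073,np.radians(-4.2))
    for nm,q in(("tail top/mid/bot",[(-70,z) for z in(28,14,0)]),("head front top24,mid,low4",[(50,24),(54,14),(50,4)]),("head back",[(30,24),(26,14)])):
        print(dx,nm,[np.round(proj(c,pts([(x,0)],P0,.019+z*mm))[0],0).tolist() for x,z in q])
for nm,z in(("floor",.019),("rim",.033)): print(nm,[np.round(proj(c,pts([(x,0)],(.6623,.0245,np.radians(-4.2)),z))[0]).tolist() for x in(-75,59)])
P0=(.6682,.1043,np.radians(-4.2)); print("scraper tail top,bot, blade front",[np.round(proj(c,pts([(x,0)],P0,.019+z*mm))[0]).tolist() for x,z in((-55,20),(-55,0),(70,4),(38,4))])
E
```

```text
cam [0.74  0.019 0.336] [0.66006861 0.02433397 0.15619275]
0 tail top/mid/bot [[275.0, 280.0], [275.0, 273.0], [275.0, 267.0]]
0 head front top24,mid,low4 [[275.0, 143.0], [275.0, 136.0], [275.0, 140.0]]
0 head back [[275.0, 167.0], [275.0, 170.0]]
-1.7 tail top/mid/bot [[275.0, 282.0], [275.0, 275.0], [275.0, 268.0]]
-1.7 head front top24,mid,low4 [[275.0, 145.0], [275.0, 139.0], [275.0, 142.0]]
-1.7 head back [[275.0, 169.0], [275.0, 172.0]]
-4 tail top/mid/bot [[275.0, 284.0], [275.0, 277.0], [275.0, 271.0]]
-4 head front top24,mid,low4 [[275.0, 148.0], [275.0, 141.0], [275.0, 145.0]]
-4 head back [[275.0, 172.0], [275.0, 175.0]]
floor [[275.0, 271.0], [275.0, 129.0]]
rim [[275.0, 278.0], [275.0, 130.0]]
scraper tail top,bot, blade front [[186.0, 261.0], [191.0, 252.0], [180.0, 116.0], [183.0, 154.0]]
```

```bash
python3 -m inch '-0.0396 -0.026 -0.0053 0 0 0 0.06;-0.0396 -0.026 -0.0053 0 0 0 0.06;-0.0396 -0.026 -0.0053 0 0 0 0.06;-0.0396 -0.026 -0.0053 0 0 0 0.06;-0.0396 -0.026 -0.0053 0 0 0 0.06;-0.0396 -0.026 -0.0053 0 0 0 0.06;-0.0396 -0.026 -0.0053 0 0 0 0.06;-0.0396 -0.026 -0.0053 0 0 0 0.06'
python3 -m inch '0 0 0 0 0 0.179 0.06;0 0 0 0 0 0.179 0.06;0 0 0 0 0 0 0.06;0 0 0 0 0 0 0.06;0 0 0 0 0 0 0.06;0 0 0 0 0 0 0.06;0 0 0 0 0 0 0.06;0 0 0 0 0 0 0.06' >/dev/null; python3 wrist.py tool drift .3598 .255 -24.7 w3; python3 plan.py .3598 .255 .003 -24.7
```

```text
time: 18.6
position: [0.3589, 0.2554, 0.1997]
orientation: [[0.997, -0.073, -0.001], [-0.073, -0.997, -0.001], [-0.001, 0.001, -1.0]]
wrist_force: [-0.4, 0.1, -0.2]
finger_gap: 0.64
tool drift [0.3589 0.2569] -23.4 1-IoU 0.072
t 19.65 pos [0.3606 0.2549 0.2004] psi -24.7 gap 0.0597 F [ 0.4  0.1 -1. ] q7 -2.56
shift [-0.0008  0.0003  0.1974] norm 0.1974 rotvec [-0. -0. -0.] yaw turn 0.0
```

View pics/w3.png

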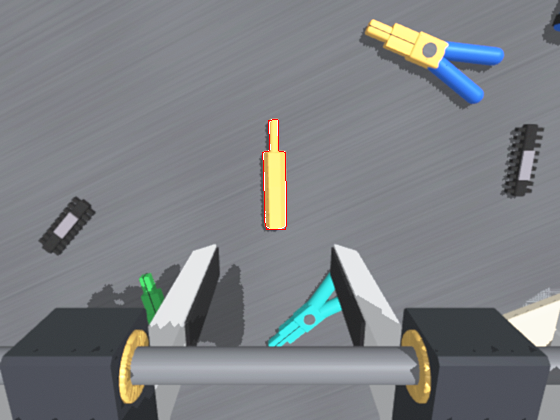

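```bash
python3 -m inch '-0.0024 -0.0011 0.02 0 0 -0.02 0.06;0 0 0.055 0 0 0 0.06;0 0 0.055 0 0 0 0.06;0 0 0.045 0 0 0 0.06;0 0 0.0215 0 0 0 0.06;0 0 0 0 0 0 0.06;0 0 0 0 0 0 0.01;0 0 0 0 0 0 0.01'
python3 -m inch '0 0 0 0 0 0 0.01;0 0 0 0 0 0 0.01;0 0 0 0 0 0 0.01;0 0 0 0 0 0 0.01;0 0 -0.03 0 0 0 0.01;0 0 -0.04 0 0 0 0.01;0 0 -0.05 0 0 0 0.01;0 0 0 0 0 0 0.01'; python3 plan.py .6565 -.0554 .13 -4.2
```

```text
time: 20.65
position: [0.3563, 0.2574, 0.0138]
orientation: [[0.917, -0.4, -0.008], [-0.4, -0.917, 0.001], [-0.007, 0.002, -1.0]]
wrist_force: [-0.2, 0.7, -0.3]
finger_gap: 0.464
time: 21.65
position: [0.3583, 0.258, 0.1352]
orientation: [[0.917, -0.4, -0.005], [-0.4, -0.917, 0.003], [-0.006, -0.001, -1.0]]
wrist_force: [0.4, -0.3, -3.7]
finger_gap: 0.183
t 21.65 pos [0.3583 0.258  0.1352] psi -23.6 gap 0.0172 F [ 0.4 -0.3 -3.7] q7 -2.28
shift [0.3986 0.168  0.0028] norm 0.4326 rotvec [-0.002  0.005 -0.338] yaw turn 19.4
```

```bash
python3 - <<'E'
from h import *
s=env.observe();print(np.round(s["qpos"],3))
d=env.snapshot("wrist"); a=d["image"][60:,100:460]; d=env.snapshot("scene"); b=cv2.resize(d["image"][200:340,250:420],None,fx=2.5,fy=2.5)
b=cv2.resize(b,(437,360)); cv2.imwrite("pics/g3.png",np.hstack([a,b])[...,::-1])
E
```

```text
[-0.971  0.484  0.406  2.156 -0.36   0.567 -2.282]
```

View pics/g3.png

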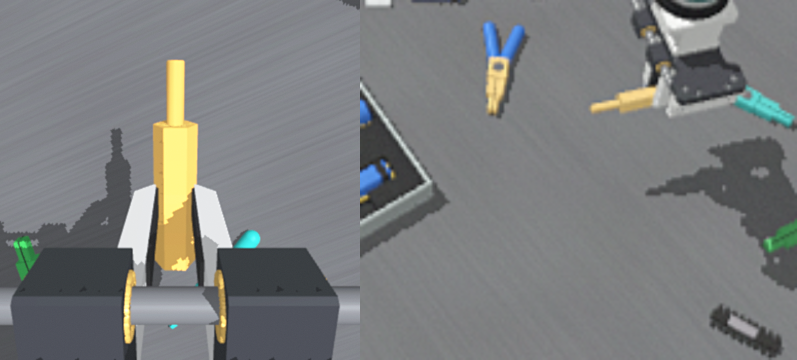

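```bash
python3 -m inch '0.0285 -0.0048 0 0 0 0 0.01;0.0285 -0.0048 0 0 0 0 0.01;0.0285 -0.0048 0 0 0 0 0.01;0.0284 -0.0047 0 0 0 0 0.01;0 0 0.04 0 0 0 0.01;0 0 0.04 0 0 0 0.01;0 0 0.03 0 0 0 0.01;0 0 0 0 0 0 0.01'; python3 plan.py .47 .23 .015 -23.6
```

```text
time: 22.75
position: [0.4644, 0.2271, 0.0183]
orientation: [[0.916, -0.401, -0.017], [-0.401, -0.916, -0.004], [-0.014, 0.01, -1.0]]
wrist_force: [-0.9, 0.5, -2.4]
finger_gap: 0.185
t 22.75 pos [0.4644 0.2271 0.0183] psi -23.6 gap 0.0174 F [-0.9  0.5 -2.4] q7 -2.05
shift [ 0.004  -0.005   0.0032] norm 0.0071 rotvec [ 0.01   0.014 -0.001] yaw turn 0.0
```

```bash
python3 -m inch '0 0 0 0 0 0 0.01;0 0 0 0 0 0 0.01;0 0 0.003 0 0 0 0.01;0 0 0.002 0 0 0 0.01;0 0 0.002 0 0 0 0.01;0 0 0 0 0 0 0.01;0 0 0 0 0 0 0.01;0 0 0 0 0 0 0.01'; python3 plan.py .47 .23 .015 -23.6
```

```text
time: 23.75
position: [0.4678, 0.2288, 0.0149]
orientation: [[0.916, -0.4, -0.009], [-0.4, -0.916, -0.0], [-0.008, 0.004, -1.0]]
wrist_force: [0.3, 1.0, -3.3]
finger_gap: 0.188
t 23.75 pos [0.4678 0.2288 0.0149] psi -23.6 gap 0.0176 F [ 0.3  1.  -3.3] q7 -2.05
shift [ 0.0015 -0.002  -0.0001] norm 0.0025 rotvec [0.004 0.008 0.   ] yaw turn -0.0
```

```bash
python3 -m inch '0 0 0.002 0 0 0 0.01;0 0 0.001 0 0 0 0.01;0 0 0 0 0 0 0.01;0 0 0 0 0 0 0.06;0 0 0 0 0 0 0.06;0 0 0 0 0 0 0.06;0 0 0 0 0 0 0.06;0 0 -0.04 0 0 0 0.06';python3 -m inch '0 0 -0.055 0 0 0 0.06;0 0 -0.055 0 0 0 0.06;0 0 -0.04 0 0 0 0.06;0 0 0 0 0 0 0.06;0 0 0 0 0 0 0.06;0 0 0 0 0 0 0.06;0 0 0 0 0 0 0.06;0 0 0 0 0 0 0.06' ; python3 wrist.py tool drift .47 .229 -23.6 w4; python3 plan.py .468 .229 .004 -23.6
```

```text
time: 24.75
position: [0.4661, 0.2279, 0.0502]
orientation: [[0.916, -0.4, -0.014], [-0.4, -0.916, -0.003], [-0.012, 0.008, -1.0]]
wrist_force: [0.0, 0.3, 0.1]
finger_gap: 0.632
time: 25.75
position: [0.4692, 0.2286, 0.2012]
orientation: [[0.916, -0.4, -0.01], [-0.4, -0.916, -0.001], [-0.009, 0.005, -1.0]]
wrist_force: [-0.3, -0.6, 0.4]
finger_gap: 0.643
tool drift [0.4715 0.2285] -24.1 1-IoU 0.08
t 25.8 pos [0.4693 0.2286 0.2014] psi -23.6 gap 0.0601 F [0.5 0.6 0.4] q7 -2.19
shift [ 0.0004 -0.0007  0.1974] norm 0.1974 rotvec [ 0.005  0.009 -0.   ] yaw turn 0.0
```

```bash
python3 -m inch '0 0 0 0.005 0.009 0.007 0.06;0 0 0.02 0 0 0 0.06;0 0 0 0 0 0 0.06;0 0 0 0 0 0 0.06;0 0 0 0 0 0 0.06;0 0 0 0 0 0 0.06;0 0 0 0 0 0 0.06;0 0 0 0 0 0 0.06' >/dev/null; python3 plan.py .4715 .2285 .004 -24
```

```text
t 26.8 pos [0.4695 0.2288 0.182 ] psi -24.0 gap 0.0602 F [ 0.   0.  -0.3] q7 -2.18
shift [ 0.0018 -0.0003  0.178 ] norm 0.178 rotvec [-0.001 -0.001  0.   ] yaw turn -0.0
```

```bash
python3 -m inch '0.0018 -0.0003 0.02 0 0 0 0.06;0 0 0.05 0 0 0 0.06;0 0 0.05 0 0 0 0.06;0 0 0.035 0 0 0 0.06;0 0 0.017 0 0 0 0.06;0 0 0.005 0 0 0 0.06;0 0 0 0 0 0 0.06;0 0 0 0 0 0 0.06'; python3 plan.py .4715 .2285 .004 -24
```

```text
time: 27.8
position: [0.4723, 0.229, 0.006]
orientation: [[0.914, -0.406, 0.003], [-0.406, -0.914, 0.002], [0.002, -0.003, -1.0]]
wrist_force: [0.8, -0.5, 0.1]
finger_gap: 0.639
t 27.8 pos [0.4723 0.229  0.006 ] psi -24.0 gap 0.0601 F [ 0.8 -0.5  0.1] q7 -2.03
shift [-0.0005  0.0008  0.002 ] norm 0.0023 rotvec [-0.003 -0.002  0.   ] yaw turn -0.0
```

```bash
python3 -m inch '0 0.0005 0.002 0 0 0 0.06;0 0 0 0 0 0 0.06;0 0 0 0 0 0 0.01;0 0 0 0 0 0 0.01;0 0 0 0 0 0 0.01;0 0 0 0 0 0 0.01;0 0 0 0 0 0 0.01;0 0 0 0 0 0 0.01';python3 plan.py .4715 .2285 .004 -24
python3 -m inch '0 0 -0.03 0 0 0 0.01;0 0 -0.05 0 0 0 0.01;0 0 -0.045 0 0 0 0.01;0 0 0 0 0 0 0.01;0 0 0 0 0 0 0.01;0 0 0 0 0 0 0.01;0 0 0 0 0 0 0.01;0 0 0 0 0 0 0.01'; python3 plan.py .6565 -.0554 .13 -4.2
```

```text
time: 28.8
position: [0.4711, 0.2279, 0.0029]
orientation: [[0.914, -0.407, 0.001], [-0.407, -0.914, 0.001], [0.001, -0.001, -1.0]]
wrist_force: [-1.6, -1.0, 1.4]
finger_gap: 0.228
t 28.8 pos [0.4711 0.2279 0.0029] psi -24.0 gap 0.0215 F [-1.6 -1.   1.4] q7 -2.02
shift [ 0.0001 -0.0007 -0.0011] norm 0.0013 rotvec [-0.001 -0.001  0.   ] yaw turn -0.0
time: 29.8
position: [0.4708, 0.2277, 0.1272]
orientation: [[0.914, -0.407, 0.0], [-0.407, -0.914, -0.0], [0.0, -0.0, -1.0]]
wrist_force: [0.1, 0.3, -2.8]
finger_gap: 0.227
t 29.8 pos [0.4708 0.2277 0.1272] psi -24.0 gap 0.0214 F [ 0.1  0.3 -2.8] q7 -2.12
shift [ 0.2848  0.183  -0.0028] norm 0.3386 rotvec [-0.    -0.    -0.346] yaw turn 19.8
```

```bash
python3 -m inch '0.0407 0.0261 0 0 0 0 0.01;0.0407 0.0261 0 0 0 0 0.01;0.0407 0.0261 0 0 0 0 0.01;0.0407 0.0261 0 0 0 0 0.01;0.0407 0.0261 0 0 0 0 0.01;0.0407 0.0261 0 0 0 0 0.01;0.0406 0.0264 0 0 0 0 0.01;0 0 0 0 0 -0.173 0.01'
python3 -m inch '0 0 0 0 0 -0.173 0.01;0 0 0 0 0 0 0.01;0 0 0.03 0 0 0 0.01;0 0 0.03 0 0 0 0.01;0 0 0 0 0 0 0.01;0 0 0 0 0 0 0.01;0 0 0 0 0 0 0.01;0 0 0 0 0 0 0.01'; python3 wrist.py pocket drift .6565 -.0554 -4.2 pk6; python3 plan.py .6565 -.0554 .0225 -4.2
```

```text
time: 30.8
position: [0.6581, -0.0616, 0.1273]
orientation: [[0.969, -0.246, 0.002], [-0.246, -0.969, -0.004], [0.003, 0.003, -1.0]]
wrist_force: [-0.8, 1.0, -4.2]
finger_gap: 0.229
time: 31.8
position: [0.6577, -0.055, 0.069]
orientation: [[0.997, -0.073, 0.003], [-0.073, -0.997, 0.001], [0.003, -0.001, -1.0]]
wrist_force: [-0.2, 0.3, -2.4]
finger_gap: 0.225
pocket drift [ 0.6565 -0.0547] -4.6 1-IoU 0.183
t 31.85 pos [ 0.6575 -0.055   0.0688] psi -4.2 gap 0.0217 F [-0.1 -0.  -2.2] q7 -1.37
shift [-0.0011  0.0005  0.0463] norm 0.0463 rotvec [-0.001 -0.003  0.   ] yaw turn -0.0
```

View pics/pk6.png

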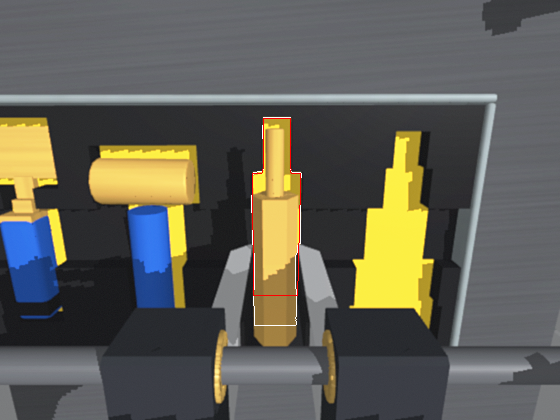

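```bash
python3 -m inch '-0.0008 0 0.012 0 0 0 0.01;0 0 0.012 0 0 0 0.01;0 0 0.012 0 0 0 0.01;0 0 0.008 0 0 0 0.01;0 0 0.002 0 0 0 0.01;0 0 0 0 0 0 0.01;0 0 0 0 0 0 0.01;0 0 0 0 0 0 0.01'; python3 plan.py .6565 -.0554 .0225 -4.2
```

```text
time: 32.85
position: [0.6564, -0.0549, 0.022]
orientation: [[0.997, -0.073, 0.002], [-0.073, -0.997, 0.001], [0.002, -0.001, -1.0]]
wrist_force: [-0.4, -0.3, -2.7]
finger_gap: 0.221
t 32.85 pos [ 0.6564 -0.0549  0.022 ] psi -4.2 gap 0.0207 F [-0.4 -0.3 -2.7] q7 -1.36
shift [ 0.0001  0.0005 -0.0005] norm 0.0007 rotvec [-0.001 -0.002  0.001] yaw turn -0.0
```

Down to floor height without resistance; release, rise, and go to the pliers.

```bash
python3 -m inch '0 0 0 0 0 0 0.045;0 0 0 0 0 0 0.045;0 0 0 0 0 0 0.045;0 0 -0.03 0 0 0 0.045;0 0 -0.055 0 0 0 0.045;0 0 -0.055 0 0 0 0.06;0 0 0 0 0 0 0.06;0 0 0 0 0 0 0.06'; python3 wrist.py pocket drift .6565 -.0554 -4.2 pk7; python3 plan.py .4207 .0694 .2 45.1
```

```text
time: 33.85
position: [0.6556, -0.0547, 0.1616]
orientation: [[0.997, -0.073, 0.001], [-0.073, -0.997, 0.001], [0.001, -0.001, -1.0]]
wrist_force: [-0.1, -0.2, -0.9]
finger_gap: 0.639
pocket drift [ 0.6567 -0.0553] -3.9 1-IoU 0.033
t 33.9 pos [ 0.655  -0.0547  0.1607] psi -4.2 gap 0.0601 F [-0.5 -0.2  0.6] q7 -1.4
shift [-0.2427 -0.1068 -0.0389] norm 0.268 rotvec [-0.002  0.001 -0.86 ] yaw turn 49.3
```

View pics/pk7.png

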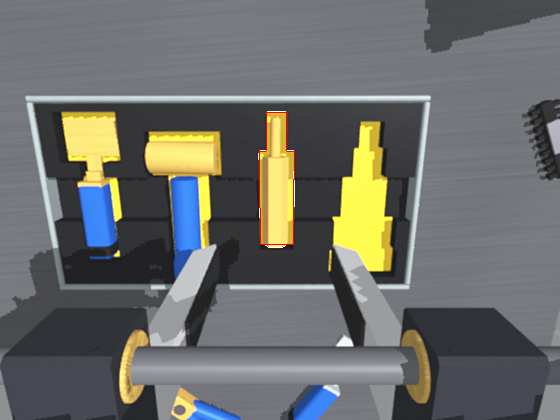

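```bash
python3 -m inch '-0.0405 -0.0178 -0.0065 0 0 0 0.06;-0.0405 -0.0178 -0.0065 0 0 0 0.06;-0.0405 -0.0178 -0.0065 0 0 0 0.06;-0.0405 -0.0178 -0.0065 0 0 0 0.06;-0.0405 -0.0178 -0.0065 0 0 0 0.06;-0.0402 -0.0178 -0.0065 0 0 0 0.06;0 0 0 0 0 -0.172 0.06;0 0 0 0 0 -0.172 0.06'
python3 -m inch '0 0 0 0 0 -0.172 0.06;0 0 0 0 0 -0.172 0.06;0 0 0 0 0 -0.172 0.06;0 0 0 0 0 0 0.06;0 0 0 0 0 0 0.06;0 0 0 0 0 0 0.06;0 0 0 0 0 0 0.06;0 0 0 0 0 0 0.06'; python3 wrist.py tool pliers .4207 .0694 45.1 w5;  python3 plan.py .4207 .0694 .003 45.1
```

```text
time: 34.9
position: [0.4202, 0.0696, 0.1997]
orientation: [[0.961, 0.275, -0.001], [0.275, -0.961, 0.0], [-0.001, -0.0, -1.0]]
wrist_force: [0.4, 0.1, -0.1]
finger_gap: 0.637
time: 35.9
position: [0.4217, 0.0692, 0.2007]
orientation: [[0.706, 0.708, 0.001], [0.708, -0.706, 0.001], [0.001, 0.0, -1.0]]
wrist_force: [0.6, -0.1, -0.7]
finger_gap: 0.644
tool pliers [0.419  0.0709] 45.5 1-IoU 0.488
t 35.95 pos [0.4216 0.0692 0.2007] psi 45.1 gap 0.06 F [ 0.3 -0.5 -0. ] q7 -0.95
shift [-0.0008 -0.0009  0.1977] norm 0.1977 rotvec [ 0.    -0.001 -0.   ] yaw turn 0.0
```

View pics/w5.png

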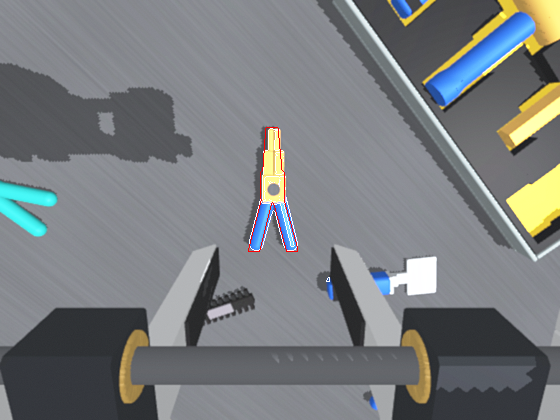

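```bash
python3 -m inch '-0.0006 -0.003 0.015 0 0 -0.007 0.06;0 0 0.03 0 0 0 0.06;0 0 0.03 0 0 0 0.06;0 0 0.03 0 0 0 0.06;0 0 0.03 0 0 0 0.06;0 0 0.025 0 0 0 0.06;0 0 0.015 0 0 0 0.06;0 0 0.01 0 0 0 0.06'; python3 -m inch '0 0 0.0065 0 0 0 0.06;0 0 0.005 0 0 0 0.06;0 0 0 0 0 0 0.06;0 0 0 0 0 0 0.06;0 0 0 0 0 0 0.06;0 0 0 0 0 0 0.06;0 0 0 0 0 0 0.06;0 0 0 0 0 0 0.06';python3 plan.py .419 .0709 .004 45.5
```

```text
time: 36.95
position: [0.4185, 0.0716, 0.02]
orientation: [[0.701, 0.713, -0.004], [0.713, -0.701, 0.002], [-0.001, -0.005, -1.0]]
wrist_force: [-0.6, 0.3, -0.4]
finger_gap: 0.637
time: 37.95
position: [0.4182, 0.0717, 0.0091]
orientation: [[0.701, 0.713, -0.004], [0.713, -0.701, 0.003], [-0.001, -0.005, -1.0]]
wrist_force: [-0.5, 0.2, -0.5]
finger_gap: 0.639
t 37.95 pos [0.4182 0.0717 0.0091] psi 45.5 gap 0.0601 F [-0.5  0.2 -0.5] q7 -0.16
shift [-0.      0.0012  0.0051] norm 0.0052 rotvec [-0.005  0.001 -0.   ] yaw turn 0.0
```

```bash
python3 -m inch '0 0.001 0.003 -0.005 0 0 0.06;0 0 0.003 0 0 0 0.06;0 0 0 0 0 0 0.06;0 0 0 0 0 0 0.01;0 0 0 0 0 0 0.01;0 0 0 0 0 0 0.01;0 0 0 0 0 0 0.01;0 0 0 0 0 0 0.01';python3 plan.py .419 .0709 .004 45.5
```

```text
time: 38.95
position: [0.4192, 0.0709, 0.0031]
orientation: [[0.701, 0.713, -0.0], [0.713, -0.701, -0.001], [-0.001, 0.001, -1.0]]
wrist_force: [0.2, 0.1, 1.3]
finger_gap: 0.25
t 38.95 pos [0.4192 0.0709 0.0031] psi 45.5 gap 0.0235 F [0.2 0.1 1.3] q7 -0.05
shift [-0.0001 -0.0001 -0.0009] norm 0.0009 rotvec [ 0.001  0.001 -0.   ] yaw turn 0.0
```

```bash
python3 -m inch '0 0 -0.02 0 0 0 0.01;0 0 -0.03 0 0 0 0.01;0 0 -0.03 0 0 0 0.01;0 0 -0.03 0 0 0 0.01;0 0 -0.025 0 0 0 0.01;0 0 0 0 0 0 0.01;0 0 0 0 0 0 0.01;0 0 0 0 0 0 0.01';python3 plan.py .6506 -.1351 .13 -4.2
```

```text
time: 39.95
position: [0.4182, 0.0711, 0.1371]
orientation: [[0.701, 0.713, -0.003], [0.713, -0.701, -0.002], [-0.003, -0.001, -1.0]]
wrist_force: [0.7, 1.2, -1.5]
finger_gap: 0.249
t 39.95 pos [0.4182 0.0711 0.1371] psi 45.5 gap 0.0234 F [ 0.7  1.2 -1.5] q7 -0.33
shift [0.0159 0.3103 0.0067] norm 0.3108 rotvec [0.    0.004 0.867] yaw turn -49.7
```

```bash
python3 -m inch '0.0023 0.0443 0 0 0 0 0.01;0.0023 0.0443 0 0 0 0 0.01;0.0023 0.0443 0 0 0 0 0.01;0.0023 0.0443 0 0 0 0 0.01;0.0023 0.0443 0 0 0 0 0.01;0.0023 0.0443 0 0 0 0 0.01;0.0022 0.0444 0 0 0 0 0.01;0 0 0 0 0 0.145 0.01'
python3 -m inch '0 0 0 0 0 0.145 0.01;0 0 0 0 0 0.145 0.01;0 0 0 0 0 0.145 0.01;0 0 0 0 0 0.145 0.01;0 0 0 0 0 0.142 0.01;0 0 0.02 0 0 0 0.01;0 0 0 0 0 0 0.01;0 0 0 0 0 0 0.01'; python3 plan.py .6506 -.1351 .07 -4.2
```

```text
time: 40.95
position: [0.6523, -0.139, 0.1364]
orientation: [[0.801, 0.599, -0.001], [0.599, -0.801, -0.003], [-0.003, 0.002, -1.0]]
wrist_force: [-1.0, -0.2, -1.2]
finger_gap: 0.251
time: 41.95
position: [0.651, -0.1349, 0.1173]
orientation: [[0.997, -0.072, -0.002], [-0.072, -0.997, -0.001], [-0.002, 0.001, -1.0]]
wrist_force: [-0.1, -0.6, -1.6]
finger_gap: 0.251
t 41.95 pos [ 0.651  -0.1349  0.1173] psi -4.1 gap 0.0236 F [-0.1 -0.6 -1.6] q7 -0.83
shift [-0.0003  0.0002  0.0473] norm 0.0473 rotvec [0.001 0.002 0.001] yaw turn -0.1
```

```bash
python3 -m inch '0 0 0.02 0 0 0 0.01;0 0 0.02 0 0 0 0.01;0 0 0.012 0 0 0 0.01;0 0 0 0 0 0 0.01;0 0 0 0 0 0 0.01;0 0 0 0 0 0 0.01;0 0 0 0 0 0 0.01;0 0 0 0 0 0 0.01'; python3 wrist.py pocket pliers .6506 -.1351 -4.2 pk8;python3 plan.py .6506 -.1351 .0225 -4.2
```

```text
time: 42.95
position: [0.6515, -0.1349, 0.0663]
orientation: [[0.997, -0.073, -0.001], [-0.073, -0.997, -0.001], [-0.0, 0.001, -1.0]]
wrist_force: [-0.2, 0.6, -1.4]
finger_gap: 0.253
pocket pliers [ 0.6515 -0.1348] -4.3 1-IoU 0.406
t 43.0 pos [ 0.6515 -0.1349  0.0662] psi -4.2 gap 0.0239 F [ 0.1  0.  -1.6] q7 -0.79
shift [-0.0008  0.0002  0.0437] norm 0.0437 rotvec [0.001 0.001 0.   ] yaw turn -0.0
```

```bash
python3 -m inch '-0.0004 0 0.012 0 0 0 0.01;0 0 0.012 0 0 0 0.01;0 0 0.012 0 0 0 0.01;0 0 0.006 0 0 0 0.01;0 0 0.001 0 0 0 0.01;0 0 0 0 0 0 0.01;0 0 0 0 0 0 0.01;0 0 0 0 0 0 0.01'; python3 plan.py .6506 -.1351 .0225 -4.2
```

```text
time: 44.0
position: [0.6511, -0.1349, 0.0233]
orientation: [[0.997, -0.073, -0.001], [-0.073, -0.997, -0.001], [-0.0, 0.001, -1.0]]
wrist_force: [-0.5, -0.3, -1.6]
finger_gap: 0.25
t 44.0 pos [ 0.6511 -0.1349  0.0233] psi -4.2 gap 0.0235 F [-0.5 -0.3 -1.6] q7 -0.76
shift [-0.0005  0.0002  0.0008] norm 0.0009 rotvec [0.001 0.    0.   ] yaw turn -0.0
```

```bash
python3 -m inch '0 0 0 0 0 0 0.045;0 0 0 0 0 0 0.045;0 0 0 0 0 0 0.045;0 0 -0.03 0 0 0 0.045;0 0 -0.025 0 0 0 0.01;0 0 0 0 0 0 0;0 0 0 0 0 0 0;0 0 0 0 0 0 0'; python3 -m inch '0 0 0 0 0 0 0;0 0 0 0 0 0 0;0 0 0.02 0 0 0 0;0 0 0.015 0 0 0 0;0 0 0.004 0 0 0 0;0 0 0.003 0 0 0 0;0 0 0 0 0 0 0;0 0 0 0 0 0 0';python3 plan.py .6506 -.1351 .035 -4.2
```

```text
time: 45.0
position: [0.6502, -0.1344, 0.0767]
orientation: [[0.997, -0.073, -0.003], [-0.073, -0.997, -0.0], [-0.003, 0.001, -1.0]]
wrist_force: [-0.5, 0.7, -0.6]
finger_gap: 0.089
time: 46.0
position: [0.6512, -0.1351, 0.0364]
orientation: [[0.997, -0.073, -0.0], [-0.073, -0.997, -0.001], [-0.0, 0.001, -1.0]]
wrist_force: [1.1, -0.1, 0.5]
finger_gap: 0.003
t 46.0 pos [ 0.6512 -0.1351  0.0364] psi -4.2 gap 0.0003 F [ 1.1 -0.1  0.5] q7 -0.77
shift [-0.0006  0.0001  0.0014] norm 0.0016 rotvec [0.001 0.    0.   ] yaw turn -0.0
```

Press 3 mm on, then back up.

```bash
python3 -m inch '0 0 0.001 0 0 0 0;0 0 0.001 0 0 0 0;0 0 0.001 0 0 0 0;0 0 0 0 0 0 0;0 0 0 0 0 0 0;0 0 0 0 0 0 0;0 0 0 0 0 0 0;0 0 0 0 0 0 0';python3 plan.py .6506 -.1351 .035 -4.2; python3 -m inch '0 0 -0.03 0 0 0 0;0 0 -0.05 0 0 0 0;0 0 -0.05 0 0 0 0;0 0 0 0 0 0 0;0 0 0 0 0 0 0;0 0 0 0 0 0 0;0 0 0 0 0 0 0;0 0 0 0 0 0 0' | sed -n 2p
cat > chk.py <<'E'
from h import *
# do the nominal-home tool outlines match the image edges? compare colour classes at sample points and fit the blue handles
PK=dict(scraper=(.6682,.1043),mallet=(.6623,.0245),drift=(.6565,-.0554),pliers=(.6506,-.1351))
s=env.observe(); d=env.snapshot("wrist");c=cam("wrist",d,s); im=d["image"];h,sa,v=cv2.split(cv2.cvtColor(im,cv2.COLOR_RGB2HSV)); sh=sa.shape
floor=(sa>200)&(h>22)&(h<35); brass=(sa>90)&(sa<=200)&(h>12)&(h<30); blue=(sa>110)&(h>100)&(h<125)
for n,(x,y) in PK.items():
    for zb in(.019,.027):
        best=max(((lambda m:(m&(brass|blue)).sum()/m.sum()-.5*(floor&m).sum()/m.sum())(tool_mask(c,sh,n,(x+i*mm,y+j*mm,np.radians(-4.2)),zb)>127),i,j) for i in range(-7,8) for j in range(-6,7)); print(n,zb,np.round(best,3))
cv2.imwrite("pics/end.png",im[...,::-1])
E
python3 chk.py
```

```text
time: 47.0
position: [0.6513, -0.135, 0.0353]
orientation: [[0.997, -0.073, 0.0], [-0.073, -0.997, -0.0], [0.0, 0.0, -1.0]]
wrist_force: [-2.7, 1.7, 12.8]
finger_gap: 0.007
t 47.0 pos [ 0.6513 -0.135   0.0353] psi -4.2 gap 0.0007 F [-2.7  1.7 12.8] q7 -0.76
shift [-0.0007  0.0001  0.0003] norm 0.0007 rotvec [ 0. -0.  0.] yaw turn -0.0
position: [0.6507, -0.1347, 0.1623]
scraper 0.019 [0.888 7.    6.   ]
scraper 0.027 [0.893 6.    3.   ]
mallet 0.019 [ 0.862 -3.    -1.   ]
mallet 0.027 [ 0.826 -2.    -5.   ]
drift 0.019 [0.921 4.    0.   ]
drift 0.027 [ 0.914  5.    -2.   ]
pliers 0.019 [0.726 7.    2.   ]
pliers 0.027 [0.707 7.    2.   ]
```

```bash
python3 -m inch '0 -0.04 0 0 0 0 0;0 -0.04 0 0 0 0 0;0 0 0.04 0 0 0 0;0 0 0.04 0 0 0 0;0 0 0.03 0 0 0 0;0 0 0.009 0 0 0 0;0 0 0 0 0 0 0;0 0 0 0 0 0 0'; python3 plan.py .6565 -.0554 .039 -4.2
```

```text
time: 49.05
position: [0.6578, -0.0556, 0.0454]
orientation: [[0.997, -0.073, 0.001], [-0.073, -0.997, -0.002], [0.001, 0.002, -1.0]]
wrist_force: [-0.3, 0.8, -0.2]
finger_gap: 0.008
t 49.05 pos [ 0.6578 -0.0556  0.0454] psi -4.2 gap 0.0007 F [-0.3  0.8 -0.2] q7 -0.88
shift [-0.0013 -0.0001  0.0064] norm 0.0065 rotvec [ 0.002 -0.001  0.   ] yaw turn -0.0
```

Press drift, then move to the mallet head (40 mm ahead, 80 mm left).

```bash
python3 -m inch '0 0 0.004 0 0 0 0;0 0 0.002 0 0 0 0;0 0 0.001 0 0 0 0;0 0 0.001 0 0 0 0;0 0 0 0 0 0 0;0 0 0 0 0 0 0;0 0 0 0 0 0 0;0 0 0 0 0 0 0';python3 plan.py .6565 -.0554 .039 -4.2|head -1; python3 -m inch '0 0 -0.02 0 0 0 0;0 0 -0.02 0 0 0 0;0.02 -0.04 0 0 0 0 0;0.018 -0.04 0 0 0 0 0;0 0 0.015 0 0 0 0;0 0 0.014 0 0 0 0;0 0 0 0 0 0 0;0 0 0 0 0 0 0' >/dev/null; python3 plan.py .7022 .0216 .047 -4.2
```

```text
time: 50.05
position: [0.6573, -0.0552, 0.0392]
orientation: [[0.997, -0.073, 0.001], [-0.073, -0.997, 0.0], [0.001, -0.0, -1.0]]
wrist_force: [-4.4, 2.4, 18.3]
finger_gap: 0.008
t 50.05 pos [ 0.6573 -0.0552  0.0392] psi -4.2 gap 0.0007 F [-4.4  2.4 18.3] q7 -0.87
t 51.05 pos [0.7003 0.0212 0.0472] psi -4.3 gap 0.0005 F [-0.7  2.7  4.2] q7 -1.05
shift [ 0.0018 -0.0005  0.0002] norm 0.0019 rotvec [ 0.     0.001 -0.001] yaw turn 0.1
```

```bash
python3 -m inch '0 0 -0.02 0 0 0 0;-0.05 0 0 0 0 0 0;-0.05 0 0 0 0 0 0;0 0 0.012 0 0 0 0;0 0 0.005 0 0 0 0;0 0 0 0 0 0 0;0 0 0 0 0 0 0;0 0 0 0 0 0 0';python3 plan.py .605 .0287 .047 -4.2; python3 -m inch '0 0 0.002 0 0 0 0;0 0 0.002 0 0 0 0;0 0 0.001 0 0 0 0;0 0 0 0 0 0 0;0 0 0 0 0 0 0;0 0 0 0 0 0 0;0 0 0 0 0 0 0;0 0 0 0 0 0 0';python3 plan.py .605 .0287 .047 -4.2
```

```text
time: 52.05
position: [0.6014, 0.0288, 0.05]
orientation: [[0.997, -0.073, -0.0], [-0.073, -0.997, -0.001], [-0.0, 0.002, -1.0]]
wrist_force: [1.0, -0.5, 0.6]
finger_gap: 0.008
t 52.05 pos [0.6014 0.0288 0.05  ] psi -4.2 gap 0.0008 F [ 1.  -0.5  0.6] q7 -0.92
shift [ 0.0036 -0.0002  0.003 ] norm 0.0047 rotvec [0.002 0.    0.   ] yaw turn -0.0
time: 53.05
position: [0.6011, 0.0291, 0.0468]
orientation: [[0.997, -0.073, 0.0], [-0.073, -0.997, 0.0], [0.0, -0.0, -1.0]]
wrist_force: [-3.3, 1.1, 13.8]
finger_gap: 0.003
t 53.05 pos [0.6011 0.0291 0.0468] psi -4.2 gap 0.0003 F [-3.3  1.1 13.8] q7 -0.92
shift [ 0.0039  0.0001 -0.0002] norm 0.0039 rotvec [-0. -0.  0.] yaw turn -0.0
```

```bash
python3 -m inch '0 0 -0.02 0 0 0 0;0.02 -0.04 0 0 0 0 0;0.0214 -0.04 0 0 0 0 0;0 0 0.015 0 0 0 0;0 0 0.008 0 0 0 0;0 0 0.002 0 0 0 0;0 0 0 0 0 0 0;0 0 0 0 0 0 0';python3 plan.py .6482 .1058 .039 -4.2; python3 -m inch '0 0 0.001 0 0 0 0;0 0 0.001 0 0 0 0;0 0 0.001 0 0 0 0;0 0 0.001 0 0 0 0;0 0 0 0 0 0 0;0 0 0 0 0 0 0;0 0 0 0 0 0 0;0 0 0 0 0 0 0';python3 plan.py .6482 .1058 .039 -4.2
```

```text
time: 54.05
position: [0.6481, 0.1053, 0.0402]
orientation: [[0.997, -0.074, -0.0], [-0.074, -0.997, -0.001], [-0.0, 0.001, -1.0]]
wrist_force: [-0.6, -0.3, 0.1]
finger_gap: 0.003
t 54.05 pos [0.6481 0.1053 0.0402] psi -4.2 gap 0.0003 F [-0.6 -0.3  0.1] q7 -1.1
shift [ 0.     -0.0005  0.0012] norm 0.0013 rotvec [ 0.001  0.    -0.001] yaw turn 0.0
time: 55.05
position: [0.6483, 0.1057, 0.0392]
orientation: [[0.997, -0.073, 0.0], [-0.073, -0.997, 0.0], [0.0, -0.0, -1.0]]
wrist_force: [-7.3, 0.6, 20.1]
finger_gap: 0.009
t 55.05 pos [0.6483 0.1057 0.0392] psi -4.2 gap 0.0008 F [-7.3  0.6 20.1] q7 -1.1
shift [-0.0001 -0.0001  0.0002] norm 0.0003 rotvec [-0. -0.  0.] yaw turn -0.0
```

```bash
python3 -m inch '0 0 -0.03 0 0 0 0;0 0 -0.05 0 0 0 0;0 0 -0.05 0 0 0 0;-0.05 0 0 0 0 0 0;-0.05 0 0 0 0 0 0;0 0 0 0 0 0 0;0 0 0 0 0 0 0;0 0 0 0 0 0 0'; python3 - <<'E'
from h import *
a=cv2.imread("pics/top0.png")[...,::-1]
for n in("top",):
    b=env.snapshot(n)["image"]; 
    for nm,(x,y) in dict(steel_scraper=(323,215),steel_pliers=(376,238)).items():
        sl=(slice(y-30,y+30),slice(x-22,x+22)); print(nm,"mean abs change",np.abs(a[sl].astype(int)-b[sl]).mean().round(1))
    cv2.imwrite("pics/end_top.png",b[...,::-1])
import json;print(np.round(env.observe()["wrist_force"],1)); env.finish_job()
E
```

```text
time: 56.05
position: [0.5498, 0.1131, 0.166]
orientation: [[0.997, -0.073, 0.0], [-0.073, -0.997, -0.002], [0.001, 0.002, -1.0]]
wrist_force: [-0.5, -0.1, 0.2]
finger_gap: 0.006
steel_scraper mean abs change 14.2
steel_pliers mean abs change 15.0
[ 0.2 -0.  -0.2]
the job is handed in; nothing more can be done
```

The brass scraper, mallet, drift and pliers are each in their own foam pocket, pressed home. The job was handed in at about 56 s of the 112 s allowed.

- **Fully home:** I touched each tool with the closed fingers and compared the height of its top with what lying on the pocket floor should give. All agreed to within about 0.3 mm:

| Tool | Measured (mm) | Expected (mm) |
|---|---|---|
| Scraper (handle) | 39.2 | 39 |
| Drift | 39.2 | 39 |
| Mallet head | 47.2 | 47 |
| Mallet tail | 46.8 | 47 |
| Pliers | 35.3 | 35 |

- **Forces:** The largest reading at the end of a press was about 20 N. I did not log the peaks in between.
- **Drift regrasp:** The first grasp caught the drift too high, because the arm lagged near its inner reach. I set it down further out, took hold of it again and then placed it.
- **Steel tools:** I never touched the steel scraper or the steel pliers. The last check on them proved little: the before and after pictures differ by 14–15 grey levels around each. The moved arm and its shadow may be the cause, but I could not view that picture because the 16-picture limit was used up.
- **Vision check:** The colour-based check of the placed tools was inconclusive, because brass and the yellow floor were not separated well. I relied on the touch heights instead.

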